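Load a feed guide into the wire machine and cycle its clamp knob

ROBOT

A 7-joint arm with a two-finger parallel gripper is mounted at the origin on the work surface. World frame = base frame: x ahead of the robot, y to its left, z up, the work surface at z = 0. Lengths are in m, angles in rad, forces in N, time in s.
With the tool pointing down it reaches from about 0.425 to 0.875 m from the base axis. Payload 4.7 kg.
Tool frame: the origin (TCP) lies midway between the tips of the shut fingers; the grasp point (between the pads) lies 19 mm behind it; z points along the fingers, y is the line along which they close (so a half turn about z gives the same grasp; the last joint's range is limited). The gripper opens to 87 mm and grips with 3 to 60 N. Pads are 19 mm wide; open, the fingers measure 117 mm over their backs; the gripper's body (75 mm by 190 mm) begins 51 mm behind the grasp point.
Start: joints at [-1.325, 0.321, -0.07, 1.45, 0.023, 1.371, -0.057], TCP at [0.149, 0.633, 0.223] pointing down, gripper open.
Joint ranges: [-2.86, 2.86], [-0.3, 2.09], [-1.38, 1.24], [0.06, 2.45], [-1.56, 4.7], [0.09, 2.05], [-2.69, 2.69]. Speed limits (rad/s): [2.57, 2.57, 3.14, 3.14, 3.14, 3.14, 3.14].

INTERFACE

Orientations are given as a unit quaternion [x, y, z, w].
In Python, from workcell import manip, optics, job gives the robot as it stands.
- The arm moves only by the tool play_rows, never from a script. Its arguments are lists of equal length, an entry for each row: "dp": the shift along the tool's x, y, z in units of 100 mm (1.0 is 100 mm), a list of three; "roll": the turn about the tool's z in units of 30 degrees (1.0 is 30 degrees); "gripper": the finger opening in mm, from 0 to 87. In form: {"dp": [[x, y, z], ...], "roll": [roll, ...], "gripper": [gripper, ...]}. A call has 1 to 20 rows; each row shifts and turns the commanded pose from where the row before left it, along the tool's axes as they then stand; what a row does not reach is not made up. A row lasts 1/12 s, in which the tool goes at most 41.7 mm and 7.16 degrees, less where a joint would pass 70% of its speed; a pose out of reach is approached as far as the arm can. A call with a number of a shift or a turn outside -1 to 1 is refused whole. A call with a gripper value outside its range is refused whole. The fingers move at their own pace and stop on an object; "squeeze" is the grip in N (left out, the last holds). Time passes only in rows, so rows that do not move let the fingers close. It gives the time, the measured TCP pose, the force, the opening and the grip force at its end, in the units of the state.
- manip.get_obs(): the state, without advancing time (a new reading comes with each control period).
- optics.capture(name): name is "scene" or "top" or "wrist"; returns a dict with "image" (384x512x3 uint8, red, green, blue), "range_z" (384x512 float32, m along the optical axis (not along the pixel's ray), 0 where there is no reading), "camera_matrix" (3x3 intrinsics, pixels), "R" (3x3) and "t" (3): a world point X has camera coordinates R X + t. Camera axes: x right, y down, z forward; pixel columns grow to the right and rows downward; lengths in m; the calibration is good to about 2 mm. A picture is of the moment at which its call begins.
- job.finish_job(): hands the job in; it is judged then, once.
The state is a dict: "clock": time; "qpos": joint angles; "qd": joint speeds; "effort": joint torques, N m; "tcp_pos": TCP position; "eef_rot": TCP orientation; "ft_force": force on the tool from outside, world axes, zero at the start; "torque": the same for the moment, N m; "opening": finger opening in m; "grasp_force": force on a finger pad.
Only numpy, scipy, OpenCV 4.12 (cv2) and the standard library are available. Lean on these libraries where they do the work, as an engineer would, in place of code of your own. Each camera call takes 0.05 s, during which the arm holds its last target. There are 200 camera calls.

TASK

Pull the feed guide with the orange head out of its upright cup and lay it in the wire machine's two-saddle cradle, head towards the machine and pushed fully home against the steel stop plate, then let go of it. With the guide lying there, twist the red spring-return clamp knob clockwise (seen from above) all the way to its stop, keep it there for about half a second, and let it spring back to rest. Leave the other two guides in their cups and everything else where it stands.

Things in the scene. Friction and masses are not known exactly. Their poses are not given: they have to be found in the camera images.
- guide_orange: feed guide to load, 170 mm long, 0.14 kg: round steel shank 14 mm thick, 138 mm long, with an orange square head (28 x 28 x 32 mm). Origin: centre of the shank's free end; z along the shank to the head (head at z 138 to 170 mm); x, y square to the head's flats; centre of mass near z 90 mm. Starts upright in a cup, head up, 50 mm above the rim. Laid down, the head rests on a flat and does not roll
- guide_orange_top (a point): centre of the orange guide's flat head end, 170 mm from its origin; axes as the guide
- guide_blue: like the orange guide, with a blue head; leave it in its cup
- guide_yellow: like the orange guide, with a yellow head; leave it in its cup
- holder: fixed white base plate (x 85, y 175, 8 mm thick) with three upright red round cups in a row at y = -62, 0, 62 mm; each 29 mm across outside, 22 mm inside, rim 123 mm above the table, inner floor at 11 mm. Origin: underside centre, on the table; z up. Which guide is in which cup varies
- machine: cream bench-top wire machine, fixed, 280 mm high, x -140 to 260 mm, y 0 to 360 mm; its flat front at y = 0 looks to -y. Origin: on the table at the foot of the front, below the stop plate; z up. A cradle runs out from the front along -y at x = 0: base plate 85 mm wide, 165 mm long, 12 mm thick, with two saddles. Beside it the knob's console: x 67 to 157, y -162 to -42 mm, 35 mm high
- saddle_front (a point): where the shank's axis lies in the dark saddle near the machine (machine y -56 mm), 60 mm above the table; axes as the machine. Each saddle is 12 mm thick along y, 50 mm wide, 75 mm high, with a square notch open at the top, 22 mm wide, floor at 53 mm height. The head hangs between this saddle and the stop plate
- saddle_rear (a point): the same point in the outer saddle (machine y -144 mm)
- stop (a point): centre of the steel stop plate on the machine's front, 60 mm above the table, on the face that the guide's head meets; axes as the machine: y into the machine, z up. The guide is home when its head end is here and its shank points to -y
- clamp_knob (a joint): angle of the red clamp knob, 0 at rest, 1.2 at its stop, growing clockwise seen from above; a spring drives it back to 0 (about 0.03 N m at rest, 0.17 N m at the stop)
- knob_grip (a point): middle of the knob's red grip bar, on the vertical turning axis, 66 mm above the table (machine x 112 mm, y -105 mm). The bar is 60 mm long, 14 mm thick, from 48 to 76 mm height, on a 52 mm black disc; this point's y runs along the bar, its x across it, and they turn with it
- cup: red paper cup with a cream band and white ties standing in it, 80 mm across, 95 mm high (ties to 140 mm), loose; origin under its centre
- spool: small spool of copper wire with black flanges standing upright, 90 mm across, 85 mm high, loose; origin under its centre
- tape: roll of pale tape lying flat, 90 mm across, 25 mm high, loose; origin under its centre

How it is judged:
By the outcome, as a careful person would: the job done as asked, in the order asked, and still so for the second after the job is handed in, with the robot touching nothing.
It also fails if it takes over 72 s, if anything falls off the work surface, if the arm or the gripper's body presses on something with over 40 N, if the wrist force passes 120 N, or if a joint passes its speed limit or range.

## Working session

There is one attempt and no reset: what is moved stays moved. The work goes in short steps, Python scripts to look and compute and a tool call to move; the robot and the scene stay as the last step left them, time stands still between calls to the robot, and variables do not carry over. Pictures are saved under pics/ and viewed, at most 10 in all, crops included, and the job is handed in when it is done.

Besides the shell and the picture viewer there is one more tool, called after "Emit:" as name(argument=value, ...), one argument or row to a line, values as JSON. play_rows: Moves the arm, as the interface text tells. Shifts and turns lie within -1 to 1; 1 stands for 100 mm of shift or 30 degrees of turn. Its arguments: {"type":"object","properties":{"dp":{"type":"array","items":{"type":"array","items":{"type":"number","minimum":-1,"maximum":1}}},"roll":{"type":"array","items":{"type":"number","minimum":-1,"maximum":1}},"gripper":{"type":"array","items":{"type":"number"}},"squeeze":{"type":"number"}},"required":["dp","roll","gripper"]}

```bash
mkdir -p pics; ls; python3 - <<'E'
from workcell import manip, optics
import numpy as np, cv2
o=manip.get_obs(); print({k:np.round(v,3) for k,v in o.items()})
ims=[]
for n in ["scene","top"]:
    c=optics.capture(n); np.savez(f"{n}.npz",**c); cv2.imwrite(f"pics/{n}.png",c["image"][:,:,::-1]); print(n,np.round(c["camera_matrix"],1).tolist(),np.round(c["R"],3).tolist(),np.round(c["t"],3))
E
```

```text
pics
{'clock': np.float64(0.0), 'qpos': array([-1.325,  0.322, -0.07 ,  1.452,  0.023,  1.371, -0.057]), 'qd': array([-0.002, -0.   , -0.001,  0.001,  0.001,  0.   , -0.001]), 'effort': array([ 1.0000e-03, -4.9129e+01, -4.0400e-01, -3.1253e+01, -6.4000e-02,
        4.4000e-02,  0.0000e+00]), 'tcp_pos': array([0.149, 0.632, 0.221]), 'eef_rot': array([ 0.116,  0.993, -0.001, -0.   ]), 'ft_force': array([-0.11 ,  0.059, -0.598]), 'torque': array([ 0.025, -0.068,  0.011]), 'grasp_force': np.float64(0.0), 'opening': np.float64(0.087)}
scene [[457.7, 0.0, 260.4], [0.0, 457.7, 188.6], [0.0, 0.0, 1.0]] [[-0.056, 0.998, -0.006], [0.862, 0.045, -0.505], [-0.504, -0.033, -0.863]] [ 0.025 -0.407  1.855]
top [[380.4, 0.0, 251.3], [0.0, 380.4, 188.0], [0.0, 0.0, 1.0]] [[-0.092, -0.996, -0.005], [-0.973, 0.091, -0.214], [0.213, -0.015, -0.977]] [0.065 0.55  0.954]
```

View pics/scene.png

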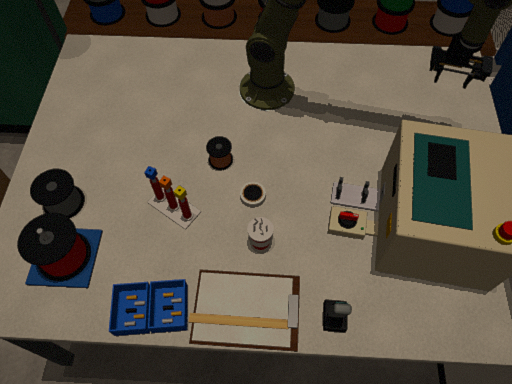

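View pics/top.png

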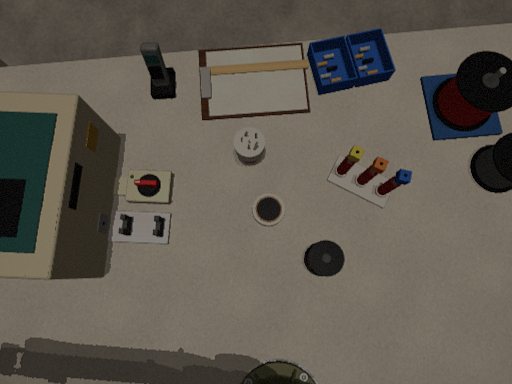

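The pictures show the layout. Scene view: the holder is at (175,205) with the orange head in the middle cup at (167,183); the saddles are at (339,188) and (366,190), and the knob is at (348,216). Top view: the orange head is at (380,163), the saddles at (126,224) and (158,225), and the knob at (148,184). Next I'll turn these into coordinates.

```bash
cat > h.py <<'E'
import numpy as np, cv2
from workcell import manip, optics
def cloud(c):
    z=c["range_z"]; v,u=np.indices(z.shape); K=c["camera_matrix"]
    P=np.stack([(u-K[0,2])/K[0,0]*z,(v-K[1,2])/K[1,1]*z,z],-1)
    W=(P-c["t"])@c["R"]
    W[z<=0]=np.nan
    return W, cv2.cvtColor(c["image"],cv2.COLOR_RGB2HSV)
def box(W,lo,hi): return np.all((W>lo)&(W<hi),-1)
def desc(n,P): print(n,len(P),"med",np.round(np.median(P,0),4) if len(P) else"","lo",np.round(np.percentile(P,3,axis=0),3) if len(P) else"","hi",np.round(np.percentile(P,97,axis=0),3) if len(P) else "")
E
python3 - <<'E'
from h import *
for n in ["top","scene"]:
    W,H=cloud(dict(np.load(n+".npz"))); print(n)
    for nm,p in dict(top=[(380,163),(356,152),(404,176),(126,224),(158,225),(148,184),(60,264),(110,220),(240,300),(268,208),(250,150),(324,260)],scene=[(167,183),(181,190),(150,172),(339,188),(366,190),(348,216),(300,200)])[n].__class__ and ([(x,W[x[1],x[0]].round(3),H[x[1],x[0]]) for x in dict(top=[(380,163),(356,152),(404,176),(126,224),(158,225),(148,184),(110,220),(240,300),(268,208),(250,150),(324,260)],scene=[(167,183),(181,190),(150,172),(339,188),(366,190),(348,216),(300,200)])[n]]) and []: pass
    for x in dict(top=[(380,163),(356,152),(404,176),(126,224),(158,225),(148,184),(110,220),(240,300)],scene=[(167,183),(181,190),(150,172),(339,188),(366,190),(348,216),(300,200)])[n]:
        print(x,W[x[1],x[0]].round(3),H[x[1],x[0]])
    up=W[...,2]>0.13
    for nm,a,b in [("orange",5,19),("yellow",22,35),("blue",100,130)]:
        m=(H[...,0]>=a)&(H[...,0]<=b)&(H[...,1]>130)&(H[...,2]>60)&box(W,[.4,-.5,.13],[.8,0,.25]); desc(nm,W[m])
    m=(H[...,2]<70)&box(W,[.25,.2,.055],[.75,.5,.09]); desc("dark",W[m])
    m=((H[...,0]<6)|(H[...,0]>174))&(H[...,1]>130)&box(W,[.25,.2,.04],[.75,.5,.09]); desc("red",W[m])
    m=box(W,[.25,.35,.09],[.75,.6,.25]); desc("front",W[m])
E
```

```text
top
(380, 163) [ 0.558 -0.293  0.183] [105 255   6]
(356, 152) [ 0.59  -0.24   0.184] [ 23 102  10]
(404, 176) [ 0.521 -0.343  0.184] [109 174  72]
(126, 224) [0.489 0.351 0.052] [18 31 41]
(158, 225) [0.479 0.268 0.05 ] [24 25 51]
(148, 184) [0.587 0.285 0.069] [  2 210  91]
(110, 220) [0.51  0.408 0.012] [ 8 38 54]
(240, 300) [0.266 0.071 0.   ] [ 17  46 117]
orange 131 med [ 0.5573 -0.2935  0.1807] lo [ 0.543 -0.308  0.175] hi [ 0.572 -0.281  0.184]
yellow 127 med [ 0.5906 -0.2424  0.1801] lo [ 0.576 -0.258  0.174] hi [ 0.604 -0.229  0.184]
blue 111 med [ 0.5227 -0.3461  0.1808] lo [ 0.511 -0.359  0.177] hi [ 0.536 -0.334  0.184]
dark 1022 med [0.5129 0.3993 0.0727] lo [0.371 0.264 0.056] hi [0.732 0.428 0.089]
red 161 med [0.59   0.2885 0.0728] lo [0.584 0.262 0.046] hi [0.6   0.318 0.078]
front 5100 med [0.5397 0.4047 0.1811] lo [0.37  0.378 0.096] hi [0.737 0.429 0.247]
scene
(167, 183) [ 0.57  -0.283  0.177] [ 12 249  86]
(181, 190) [ 0.596 -0.235  0.182] [ 25 255 155]
(150, 172) [ 0.535 -0.342  0.18 ] [107 231 118]
(339, 188) [0.5   0.266 0.077] [17 34 53]
(366, 190) [0.505 0.355 0.079] [20 32 48]
(348, 216) [0.605 0.291 0.078] [  2 232  78]
(300, 200) [ 0.509  0.141 -0.003] [ 18  62 139]
orange 95 med [ 0.5647 -0.2915  0.179 ] lo [ 0.548 -0.309  0.155] hi [ 0.578 -0.277  0.185]
yellow 100 med [ 0.6009 -0.2402  0.1796] lo [ 0.582 -0.256  0.157] hi [ 0.613 -0.226  0.185]
blue 55 med [ 0.5311 -0.3424  0.1805] lo [ 0.518 -0.358  0.176] hi [ 0.541 -0.331  0.184]
dark 366 med [0.5241 0.3883 0.0712] lo [0.394 0.266 0.056] hi [0.734 0.429 0.088]
red 126 med [0.6005 0.2922 0.0708] lo [0.588 0.267 0.046] hi [0.605 0.319 0.082]
front 1140 med [0.5789 0.4024 0.1773] lo [0.38  0.381 0.096] hi [0.74  0.43  0.248]
```

```bash
python3 - <<'E'
from h import *
for n in ["top","scene"]:
    W,H=cloud(dict(np.load(n+".npz"))); print(n)
    F=W[box(W,[.25,.35,.1],[.75,.6,.24])]; F=F[~np.isnan(F[:,0])]
    p=np.polyfit(F[:,0],F[:,1],1)
    for _ in range(5):
        r=F[:,1]-np.polyval(p,F[:,0]); F=F[abs(r-np.median(r))<.006]; p=np.polyfit(F[:,0],F[:,1],1)
    a=np.arctan(p[0]); print("yaw deg",np.degrees(a),"front y at x=.5",np.polyval(p,.5),len(F))
    ex=np.array([np.cos(a),np.sin(a)]); ey=np.array([-np.sin(a),np.cos(a)])
    def mf(P,o): d=P[:,:2]-o; return np.c_[d@ex,d@ey,P[:,2]]
    o=np.array([.5,np.polyval(p,.5)])
    S=mf(W[box(W,[.4,.2,.06],[.75,.42,.082])],o); S=S[S[:,1]<-.03]
    s=S[S[:,0]<.05]
    for nm,k in (("front saddle",s[(s[:,1]>-.09)]),("rear saddle",s[s[:,1]<-.1])): desc(nm,k)
    desc("knob",S[S[:,0]>.06])
    m=((H[...,0]<6)|(H[...,0]>174))&(H[...,1]>130)&box(W,[.25,.2,.055],[.75,.5,.09])
    k=mf(W[m],o); (c,wh,an)=cv2.minAreaRect((k[:,:2]*1000).astype(np.float32)); print("knob rect machine mm",c,wh,an, "world",o+ex*c[0]/1000+ey*c[1]/1000)
    m=box(W,[.4,-.5,.176],[.8,0,.25])&(H[...,0]<20)
    for nm,lo,hi in [("orange",5,19),("yellow",22,35),("blue",100,130)]:
        m=(H[...,0]>=lo)&(H[...,0]<=hi)&(H[...,1]>100)&box(W,[.4,-.5,.178],[.8,0,.25]); print(nm,cv2.minAreaRect((W[m][:,:2]*1000).astype(np.float32)))
    print("plate",o,)
E
```

```text
top
yaw deg -7.905295341972211 front y at x=.5 0.4106992772347977 4401
front saddle 74 med [ 0.0082 -0.0583  0.0733] lo [-0.027 -0.063  0.061] hi [ 0.02  -0.05   0.077]
rear saddle 73 med [ 0.0085 -0.1455  0.0735] lo [-0.027 -0.15   0.064] hi [ 0.022 -0.138  0.078]
knob 143 med [ 0.1078 -0.1069  0.0743] lo [ 0.102 -0.134  0.062] hi [ 0.116 -0.078  0.078]
knob rect machine mm (58.18939208984375, -69.6102066040039) (108.20247650146484, 148.102783203125) 6.395182132720947 world [0.54806249 0.33374745]
orange ((558.7052612304688, -294.37957763671875), (126.6650619506836, 26.005069732666016), 61.23090744018555)
yellow ((592.1000366210938, -243.28579711914062), (27.2631893157959, 26.665966033935547), 56.78659439086914)
blue ((549.0355834960938, -298.161376953125), (137.28561401367188, 28.097888946533203), 62.47588348388672)
plate [0.5        0.41069928]
scene
yaw deg -7.860005525598525 front y at x=.5 0.41387971588574807 982
front saddle 52 med [-0.0094 -0.0562  0.0725] lo [-0.024 -0.062  0.061] hi [ 0.025 -0.05   0.08 ]
rear saddle 46 med [ 0.0006 -0.1443  0.0729] lo [-0.025 -0.15   0.061] hi [ 0.026 -0.138  0.078]
knob 104 med [ 0.1157 -0.1044  0.0736] lo [ 0.105 -0.133  0.061] hi [ 0.12  -0.076  0.081]
knob rect machine mm (110.90892028808594, -104.71048736572266) (19.491809844970703, 58.791839599609375) 0.7775008678436279 world [0.59554747 0.29498583]
orange ((562.2088623046875, -293.7052307128906), (27.55000114440918, 27.594200134277344), 61.747318267822266)
yellow ((596.2850952148438, -240.22718811035156), (28.273061752319336, 27.805986404418945), 55.708499908447266)
blue ((529.1045532226562, -343.0811767578125), (28.23724365234375, 23.854869842529297), 73.09783172607422)
plate [0.5        0.41387972]
```

Emit:
play_rows(
  dp=[
    [0, 0, -0.36],
    [0, 0, -0.36],
    [0, 0, -0.36],
    [0, 0, -0.36],
    [0, 0, -0.36],
    [-0.37, -0.01, 0],
    [-0.37, -0.01, 0],
    [-0.37, -0.01, 0],
    [-0.37, -0.01, 0],
    [-0.37, -0.01, 0],
    [-0.37, -0.01, 0],
    [-0.37, -0.01, 0],
    [-0.37, -0.01, 0],
    [-0.37, -0.01, 0],
    [-0.37, -0.01, 0],
    [-0.37, -0.01, 0],
    [-0.37, -0.01, 0],
    [-0.37, -0.01, 0],
    [-0.37, -0.01, 0],
    [-0.37, -0.01, 0],
  ],
  roll=[0, 0, 0, 0, 0, 0.109, 0.109, 0.109, 0.109, 0.109, 0.109, 0.109, 0.109, 0.109, 0.109, 0.109, 0.109, 0.109, 0.109, 0.109],
  gripper=[70, 70, 70, 70, 70, 70, 70, 70, 70, 70, 70, 70, 70, 70, 70, 70, 70, 70, 70, 70],
)

```text
clock: 1.77
tcp_pos: [0.5761, 0.3017, 0.4017]
eef_rot: [0.519, 0.855, -0.0, -0.0]
ft_force: [0.2, 0.3, -0.7]
opening: 0.0702
grasp_force: 0.0
```

```bash
python3 - <<'E'
from h import *
c=optics.capture("wrist"); np.savez("w1.npz",**c); cv2.imwrite("pics/w1.png",c["image"][:,:,::-1])
W,H=cloud(c); 
a=np.radians(-7.88); ex=np.array([np.cos(a),np.sin(a)]); ey=np.array([-np.sin(a),np.cos(a)])
o=np.array([.498,.412])
def mf(P): d=P[:,:2]-o; return np.c_[d@ex,d@ey,P[:,2]]
M=mf(W.reshape(-1,3)); ok=~np.isnan(M[:,0]); M=M[ok]; h=H.reshape(-1,3)[ok]
z=M[:,2]; near=(M[:,1]>-.2)&(M[:,1]<-.02)
S=M[near&(z>.069)&(z<.082)&(M[:,0]<.05)&(M[:,0]>-.05)]
for nm,k in (("fs",S[S[:,1]>-.09]),("rs",S[S[:,1]<-.1])):
    if len(k): desc(nm,k); print(cv2.minAreaRect((k[:,:2]*1000).astype(np.float32)))
k=M[near&(z>.069)&(z<.082)&(M[:,0]>.06)&(M[:,0]<.16)]
if len(k): desc("knob",k); print(cv2.minAreaRect((k[:,:2]*1000).astype(np.float32)))
E
```

```text
fs 127 med [-0.0104 -0.054   0.0748] lo [-0.023 -0.06   0.072] hi [ 0.025 -0.048  0.077]
((0.8682422637939453, -54.02099609375), (49.74283981323242, 11.990032196044922), 0.17538055777549744)
rs 116 med [-0.0101 -0.1416  0.075 ] lo [-0.023 -0.147  0.071] hi [ 0.025 -0.136  0.077]
((0.9689044952392578, -141.8451690673828), (50.000118255615234, 12.142183303833008), 0.1995241940021515)
knob 249 med [ 0.1119 -0.101   0.0757] lo [ 0.106 -0.129  0.072] hi [ 0.119 -0.074  0.078]
((112.7298355102539, -102.47974395751953), (14.026137351989746, 59.50761795043945), 0.422597736120224)
```

View pics/w1.png

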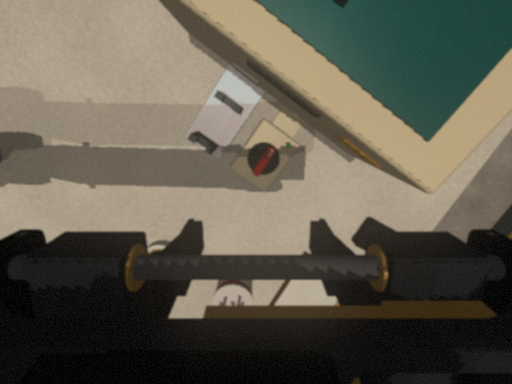

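Wrist view: the saddles are at (228,102) and (203,142) and measure 50x12 mm. The knob bar at (263,158) measures 14x60 mm, so both match the given sizes. Next I go to the holder.

Emit:
play_rows(
  dp=[
    [-0.37, -0.02, 0],
    [-0.37, -0.02, 0],
    [-0.37, -0.02, 0],
    [-0.37, -0.02, 0],
    [-0.37, -0.02, 0],
    [-0.37, -0.02, 0],
    [-0.37, -0.02, 0],
    [-0.37, -0.02, 0],
    [-0.37, -0.02, 0],
    [-0.37, -0.02, 0],
    [-0.37, -0.02, 0],
    [-0.37, -0.02, 0],
    [-0.36, -0.02, 0],
    [-0.36, -0.02, 0],
    [-0.36, -0.02, 0],
    [-0.36, -0.02, 0],
    [-0.3, -0.02, 0],
    [0, 0, 0],
    [0, 0, 0],
  ],
  roll=[0.109, 0.109, 0.109, 0.109, 0.109, 0.109, 0.109, 0.109, 0.109, 0.109, 0.109, 0.109, 0.109, 0.109, 0.109, 0.109, 0.109, 0, 0],
  gripper=[70, 70, 70, 70, 70, 70, 70, 70, 70, 70, 70, 70, 70, 70, 70, 70, 70, 70, 70],
)

```text
clock: 3.4
tcp_pos: [0.561, -0.2942, 0.4025]
eef_rot: [0.858, 0.514, -0.0, -0.0]
ft_force: [0.3, 0.8, 0.6]
opening: 0.0704
grasp_force: 0.0
```

```bash
cat >> h.py <<'E'
from scipy.spatial.transform import Rotation as Ro
def tool(): 
    o=manip.get_obs(); R=Ro.from_quat(o["eef_rot"]).as_matrix(); return o,o["tcp_pos"],R,np.degrees(np.arctan2(R[1,1],R[0,1]))
def delta(target,ytarget=None):
    o,p,R,ya=tool(); d=R.T@(np.array(target)-p)*10
    print("clock",round(float(o["clock"]),2),"tcp",p.round(4),"yang",ya.round(2),"tool dp(units)",d.round(3), "" if ytarget is None else ("roll",round(-(ytarget-ya)/30,3)), "q",np.round(o["qpos"],2))
E
python3 - <<'E'
from h import *
c=optics.capture("wrist"); W,H=cloud(c); cv2.imwrite("pics/w2.png",c["image"][:,:,::-1])
m=box(W,[.4,-.5,.172],[.8,0,.2])
n,l,st,ce=cv2.connectedComponentsWithStats(m.astype(np.uint8))
for i in range(1,n):
    if st[i,4]>60:
        P=W[l==i]; desc(str(i),P); print(cv2.minAreaRect((P[:,:2]*1000).astype(np.float32)), np.median(H[l==i],0))
delta([.560,-.294,.40])
E
```

```text
1 419 med [ 0.5944 -0.2422  0.1809] lo [ 0.58  -0.257  0.179] hi [ 0.609 -0.228  0.182]
((594.2440185546875, -242.32147216796875), (27.91498374938965, 27.759769439697266), 57.16872024536133) [ 22. 170. 188.]
2 372 med [ 0.5615 -0.2934  0.1808] lo [ 0.547 -0.308  0.174] hi [ 0.575 -0.279  0.182]
((561.212890625, -293.93670654296875), (27.12215232849121, 26.34297752380371), 62.03953552246094) [ 10. 152. 100.]
3 344 med [ 0.5277 -0.3446  0.1809] lo [ 0.514 -0.359  0.175] hi [ 0.541 -0.331  0.183]
((527.0646362304688, -345.6982727050781), (27.721450805664062, 27.78773307800293), 70.7822494506836) [112. 122. 144.]
clock 3.45 tcp [ 0.5625 -0.2919  0.4023] yang -27.94 tool dp(units) [-0.03  -0.012  0.023]  q [-0.08  0.31  0.71  1.18 -0.2   1.72  0.09]
```

Emit:
play_rows(
  dp=[
    [0, 0, 0.3],
    [0, 0, 0.36],
    [0, 0, 0.36],
    [0, 0, 0.36],
    [0, 0, 0.2],
    [0, 0, 0],
    [0, 0, 0],
  ],
  roll=[0, 0, 0, 0, 0, 0, 0],
  gripper=[60, 60, 60, 60, 60, 60, 60],
)

```text
clock: 4.03
tcp_pos: [0.5633, -0.2896, 0.2437]
eef_rot: [0.856, 0.517, -0.0, -0.001]
ft_force: [0.1, 0.8, 0.1]
opening: 0.06
grasp_force: 0.0
```

```bash
python3 - <<'E'
from h import *
delta([.5614,-.2937,.146],-28)
delta([.5614,-.2937,.146],-28)
E
```

```text
clock 4.03 tcp [ 0.5633 -0.2896  0.2437] yang -27.72 tool dp(units) [-0.046  0.004  0.977] ('roll', np.float64(0.009)) q [-0.11  0.32  0.69  1.48 -0.2   1.41  0.11]
clock 4.03 tcp [ 0.5633 -0.2896  0.2437] yang -27.72 tool dp(units) [-0.046  0.004  0.977] ('roll', np.float64(0.009)) q [-0.11  0.32  0.69  1.48 -0.2   1.41  0.11]
```

Now descend with the small correction, and close on the head.

Emit:
play_rows(
  dp=[
    [-0.05, 0, 0.2],
    [0, 0, 0.3],
    [0, 0, 0.3],
    [0, 0, 0.18],
    [0, 0, 0],
    [0, 0, 0],
    [0, 0, 0],
    [0, 0, 0],
    [0, 0, 0],
    [0, 0, 0],
    [0, 0, 0],
    [0, 0, 0],
  ],
  roll=[0, 0, 0, 0, 0, 0, 0, 0, 0, 0, 0, 0],
  gripper=[60, 60, 60, 60, 60, 60, 20, 20, 20, 20, 20, 20],
  squeeze=15,
)

```text
clock: 5.03
tcp_pos: [0.5604, -0.2965, 0.147]
eef_rot: [0.857, 0.516, 0.0, 0.0]
ft_force: [1.9, -0.1, 1.5]
opening: 0.0281
grasp_force: 9.6
```

Emit:
play_rows(
  dp=[
    [0, 0, -0.1],
    [0, 0, -0.2],
    [0, 0, -0.3],
    [0, 0, -0.3],
    [0, 0, -0.3],
    [0, 0, -0.3],
    [0, 0, -0.3],
    [0, 0, 0],
  ],
  roll=[0, 0, 0, 0, 0, 0, 0, 0],
  gripper=[20, 20, 20, 20, 20, 20, 20, 20],
)

```text
clock: 5.7
tcp_pos: [0.562, -0.298, 0.3339]
eef_rot: [0.857, 0.516, 0.003, 0.004]
ft_force: [-0.3, -0.7, 0.1]
opening: 0.0277
grasp_force: 14.9
```

```bash
python3 - <<'E'
from h import *
a=np.radians(-7.65);O=np.array([.4992,.4141])
def w(x,y): return O+np.array([np.cos(a)*x-np.sin(a)*y, np.sin(a)*x+np.cos(a)*y])
for y in (-.18,-.144,-.1,-.06): print(y,w(0,y).round(4))
print("knob",w(.112,-.105).round(4))
delta([*w(0,-.18),.32],-7.65)
c=optics.capture("scene"); cv2.imwrite("pics/s2.png",cv2.resize(c["image"][120:280,100:420,::-1],None,fx=2,fy=2))
E
```

```text
-0.18 [0.4752 0.2357]
-0.144 [0.48   0.2714]
-0.1 [0.4859 0.315 ]
-0.06 [0.4912 0.3546]
knob [0.5962 0.2951]
clock 5.7 tcp [ 0.562  -0.298   0.3339] yang -27.93 tool dp(units) [ 4.309 -3.268  0.109] ('roll', np.float64(-0.676)) q [-0.09  0.3   0.71  1.33 -0.19  1.57  0.1 ]
```

View pics/s2.png

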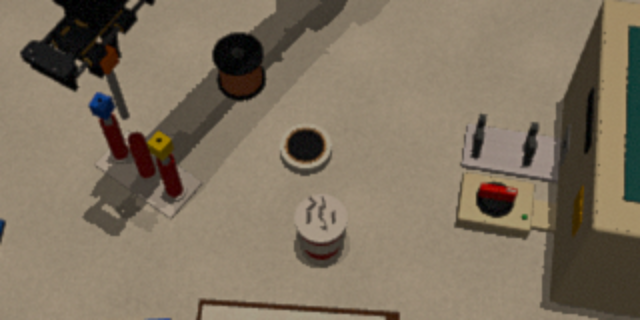

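The orange guide hangs below the gripper at (112,80), and the blue and yellow guides are still in their cups. I'll carry it to just outside the rear saddle.

Emit:
play_rows(
  dp=[
    [0, 0, 0],
    [0, 0, 0],
    [0, 0, 0],
    [0, 0, 0],
    [0.15, -0.05, 0],
    [0.26, -0.08, 0],
    [0.34, -0.105, 0],
    [0.34, -0.105, 0],
    [0.34, -0.105, 0],
    [0.34, -0.105, 0],
    [0.34, -0.105, 0],
    [0.34, -0.105, 0],
    [0.34, -0.105, 0],
    [0.34, -0.105, 0],
    [0.34, -0.105, 0],
    [0.34, -0.105, 0],
    [0.34, -0.105, 0],
    [0.34, -0.105, 0],
    [0.27, -0.08, 0],
    [0.16, -0.05, 0],
  ],
  roll=[-0.169, -0.169, -0.169, -0.169, 0, 0, 0, 0, 0, 0, 0, 0, 0, 0, 0, 0, 0, 0, 0, 0],
  gripper=[20, 20, 20, 20, 20, 20, 20, 20, 20, 20, 20, 20, 20, 20, 20, 20, 20, 20, 20, 20],
)

```text
clock: 7.42
tcp_pos: [0.4727, 0.2155, 0.3248]
eef_rot: [0.751, 0.66, -0.001, -0.001]
ft_force: [0.4, 0.0, -1.8]
opening: 0.0279
grasp_force: 15.0
```

Emit:
play_rows(
  dp=[
    [0, 0, 0],
    [0, 0, 0],
    [0, 0, 0],
  ],
  roll=[0, 0, 0],
  gripper=[20, 20, 20],
)

```text
clock: 7.67
tcp_pos: [0.475, 0.2101, 0.3257]
eef_rot: [0.753, 0.658, -0.001, 0.0]
ft_force: [0.3, -1.4, -2.0]
opening: 0.0279
grasp_force: 15.0
```

```bash
cat >> h.py <<'E'
YA=-7.65; a_=np.radians(YA);O=np.array([.4992,.4141])
def w(x,y): return O+np.array([np.cos(a_)*x-np.sin(a_)*y, np.sin(a_)*x+np.cos(a_)*y])
def mfr(P): P=np.atleast_2d(P); d=P[:,:2]-O; return np.c_[d[:,0]*np.cos(a_)+d[:,1]*np.sin(a_), -d[:,0]*np.sin(a_)+d[:,1]*np.cos(a_), P[:,2]]
E
python3 - <<'E'
from h import *
delta([*w(0,-.175),.32],YA)
o,p,R,ya=tool(); print("tcp in machine",mfr(p).round(4))
for n in ("top","scene"):
    c=optics.capture(n); W,H=cloud(c); M=mfr(W.reshape(-1,3)).reshape(W.shape)
    t=mfr(p)[0]
    m=box(M,[t[0]-.06,t[1]-.09,.10],[t[0]+.06,t[1]+.09,t[2]-.003]); P=M[m]
    for z in np.arange(.15,.33,.03):
        k=P[abs(P[:,2]-z)<.015]; 
        if len(k)>3: print(n,z.round(3),len(k),"lo",k.min(0).round(3),"hi",k.max(0).round(3))
E
```

```text
clock 7.67 tcp [0.475  0.2101 0.3257] yang -7.71 tool dp(units) [ 0.304 -0.032  0.056] ('roll', np.float64(-0.002)) q [-0.67  0.01  0.2   1.61 -0.    1.53 -0.6 ]
tcp in machine [[ 0.0032 -0.2054  0.3257]]
top 0.21 24 lo [-0.005 -0.214  0.197] hi [ 0.008 -0.204  0.224]
top 0.24 23 lo [-0.005 -0.214  0.227] hi [ 0.008 -0.207  0.255]
top 0.27 11 lo [-0.002 -0.214  0.255] hi [ 0.008 -0.211  0.282]
scene 0.21 26 lo [ 0.002 -0.211  0.197] hi [ 0.011 -0.197  0.224]
scene 0.24 24 lo [ 0.005 -0.211  0.225] hi [ 0.014 -0.198  0.254]
scene 0.27 27 lo [ 0.005 -0.211  0.255] hi [ 0.013 -0.197  0.283]
```

Emit:
play_rows(
  dp=[
    [0.15, -0.03, 0],
    [0.15, 0, 0],
    [0, 0, 0.2],
    [0, 0, 0.3],
    [0, 0, 0.3],
    [0, 0, 0.3],
    [0, 0, 0.3],
    [0, 0, 0.2],
    [0, 0, 0],
    [0, 0, 0],
    [0, 0, 0],
  ],
  roll=[0, 0, 0, 0, 0, 0, 0, 0, 0, 0, 0],
  gripper=[20, 20, 20, 20, 20, 20, 20, 20, 20, 20, 20],
)

```text
clock: 8.68
tcp_pos: [0.477, 0.2428, 0.1681]
eef_rot: [0.753, 0.659, 0.001, 0.0]
ft_force: [0.3, 0.6, -1.7]
opening: 0.0279
grasp_force: 15.0
```

```bash
python3 - <<'E'
from h import *
o,p,R,ya=tool(); t=mfr(p)[0]; print("tcp in machine",t.round(4),ya, o["ft_force"].round(1))
for n in ("top","scene"):
    c=optics.capture(n); W,H=cloud(c); M=mfr(W.reshape(-1,3)).reshape(W.shape)
    P=M[box(M,[t[0]-.03,t[1]-.03,.03],[t[0]+.03,-.152,.125])]
    desc(n,P)
th=np.radians(np.linspace(90,22,15)); d=np.linspace(.132,.103,15)
G=np.c_[-.150-.007*np.sin(th)+d*np.cos(th), .053+.007*np.cos(th)+d*np.sin(th)]
print("G0",G[0],"end",G[-1]); print((np.diff(G,axis=0)*10*[1,-1]).round(3).tolist())
E
```

```text
tcp in machine [ 0.0008 -0.1727  0.1681] -7.616018733630589 [ 0.3  0.6 -1.7]
top 41 med [-0.0014 -0.1793  0.0682] lo [-0.006 -0.181  0.036] hi [ 0.005 -0.172  0.119]
scene 52 med [ 0.0078 -0.1701  0.0739] lo [ 0.002 -0.176  0.035] hi [ 0.011 -0.164  0.109]
G0 [-0.157  0.185] end [-0.05712231  0.09807477]
[[0.11, 0.019], [0.106, 0.028], [0.102, 0.037], [0.097, 0.045], [0.091, 0.052], [0.085, 0.059], [0.078, 0.065], [0.071, 0.07], [0.063, 0.075], [0.055, 0.079], [0.047, 0.082], [0.039, 0.084], [0.031, 0.086], [0.023, 0.086]]
```

Emit:
play_rows(
  dp=[
    [0.1, -0.01, 0],
    [0.05, 0, 0],
    [0, 0, 0],
    [0.11, 0, 0.02],
    [0.106, 0, 0.028],
    [0.102, 0, 0.037],
    [0.097, 0, 0.045],
    [0.091, 0, 0.052],
    [0.085, 0, 0.059],
    [0, 0, 0],
    [0, 0, 0],
  ],
  roll=[0, 0, 0, 0, 0, 0, 0, 0, 0, 0, 0],
  gripper=[20, 20, 20, 20, 20, 20, 20, 20, 20, 20, 20],
  squeeze=6,
)

```text
clock: 9.7
tcp_pos: [0.4843, 0.3156, 0.1414]
eef_rot: [0.752, 0.659, -0.001, -0.0]
ft_force: [-0.4, 0.6, -0.7]
opening: 0.0278
grasp_force: 6.0
```

```bash
cat > chk.py <<'E'
from h import *
import sys
o,p,R,ya=tool(); t=mfr(p)[0]; print("tcp in machine",t.round(4),ya.round(2), o["ft_force"].round(1),o["opening"].round(4),o["grasp_force"],"clock",o["clock"])
c=optics.capture("top"); 
uv=(c["camera_matrix"]@(c["R"]@np.r_[w(.03,-.1),.06]+c["t"])); u,v=(uv[:2]/uv[2]).astype(int)
A=cv2.resize(c["image"][v-50:v+50,u-65:u+65],None,fx=5,fy=5,interpolation=cv2.INTER_CUBIC)
c=optics.capture("scene");uv=(c["camera_matrix"]@(c["R"]@np.r_[w(.03,-.1),.06]+c["t"])); u,v=(uv[:2]/uv[2]).astype(int)
B=cv2.resize(c["image"][v-50:v+50,u-65:u+65],None,fx=5,fy=5,interpolation=cv2.INTER_CUBIC)
I=cv2.resize(np.hstack([A,B]),(800,308)); I=np.clip(I.astype(float)*1.8,0,255)
cv2.imwrite(f"pics/{sys.argv[1]}.png",I[:,:,::-1])
E
python3 chk.py a1
```

```text
Traceback (most recent call last):
  File "chk.py", line 3, in <module>
    o,p,R,ya=tool(); t=mfr(p)[0]; print("tcp in machine",t.round(4),ya.round(2), o["ft_force"].round(1),o["opening"].round(4),o["grasp_force"],"clock",o["clock"])
                                                                                                        ^^^^^^^^^^^^^^^^^^
AttributeError: 'float' object has no attribute 'round'
```

```bash
sed -i 's/o\["opening"\].round(4)/round(float(o["opening"]),4)/' chk.py; python3 chk.py a1
```

```text
tcp in machine [-0.0017 -0.0996  0.1414] -7.58 [-0.4  0.6 -0.7] 0.0278 5.99765933910021 clock 9.7[ WARN:0@3.179] global loadsave.cpp:1063 imwrite_ Unsupported depth image for selected encoder is fallbacked to CV_8U.
```

View pics/a1.png

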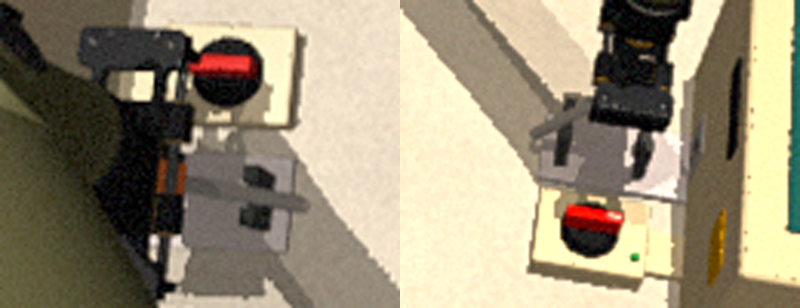

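Left half: the shank runs through the rear notch at (258,195), tilting as planned, with the head in the grip at (170,178). I'll finish the tilt.

Emit:
play_rows(
  dp=[
    [0.078, 0.005, 0.065],
    [0.071, 0.005, 0.07],
    [0.063, 0.005, 0.075],
    [0.055, 0, 0.079],
    [0.047, 0, 0.082],
    [0.039, 0, 0.084],
    [0.031, 0, 0.076],
    [0.02, 0, 0.06],
    [0, 0, 0],
    [0, 0, 0],
  ],
  roll=[0, 0, 0, 0, 0, 0, 0, 0, 0, 0],
  gripper=[20, 20, 20, 20, 20, 20, 20, 20, 20, 20],
)

```text
clock: 10.63
tcp_pos: [0.4913, 0.3545, 0.0825]
eef_rot: [0.753, 0.658, -0.001, -0.0]
ft_force: [-1.0, -0.2, -2.5]
opening: 0.0283
grasp_force: 6.0
```

```bash
python3 chk.py a2 2>/dev/null
```

```text
tcp in machine [ 0.0001 -0.0601  0.0825] -7.65 [-1.  -0.2 -2.5] 0.0283 6.000004885427188 clock 10.6333
```

View pics/a2.png

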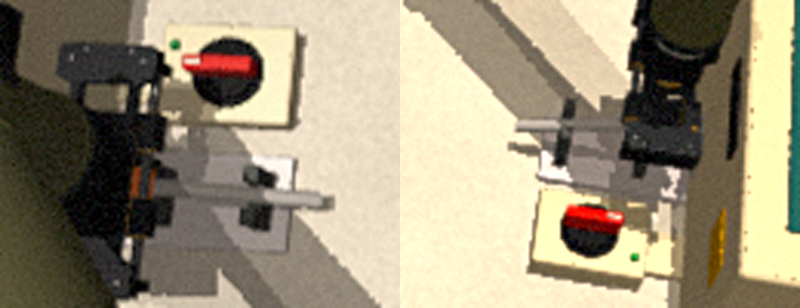

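The shank lies in the rear notch at (258,195) and the head is held just above the front saddle. I release it so that it rests there, then re-grip at mid-shank.

Emit:
play_rows(
  dp=[
    [0, 0, 0],
    [0, 0, 0],
    [0, 0, 0],
    [0, 0, 0],
    [0, 0, 0],
    [0, 0, -0.2],
    [0, 0, -0.3],
    [0, 0, -0.3],
    [-0.2, 0, -0.2],
    [-0.3, 0, 0],
    [0, 0, 0],
    [0, 0, 0],
    [0, 0, 0],
  ],
  roll=[0, 0, 0, 0, 0, 0, 0, 0, 0, 0, 0, 0, 0],
  gripper=[32, 36, 45, 50, 50, 50, 50, 50, 50, 50, 50, 50, 50],
)

```text
clock: 11.82
tcp_pos: [0.4849, 0.3057, 0.1833]
eef_rot: [0.753, 0.658, 0.0, -0.0]
ft_force: [-0.5, -0.2, 0.5]
opening: 0.0501
grasp_force: 0.0
```

```bash
cat > g.py <<'E'
from h import *
o,p,R,ya=tool(); t=mfr(p)[0]; print("tcp in machine",t.round(4),ya.round(2),"clock",round(float(o["clock"]),2),"force",o["ft_force"].round(1))
for n in ("wrist","top","scene"):
    c=optics.capture(n); W,H=cloud(c); M=mfr(W.reshape(-1,3)).reshape(W.shape)
    m=(H[...,0]>=4)&(H[...,0]<=19)&(H[...,1]>140)&box(M,[-.05,-.2,.04],[.06,.02,.13]); 
    if m.sum()>5: desc(n+" head",M[m])
    for y in np.arange(-.22,-.06,.02):
        k=M[box(M,[-.021,y-.006,.04],[.021,y+.006,.115])&(H[...,1]<90)]
        if len(k)>3 and n!="scene": print(n,"y",y.round(3),len(k),"x",np.percentile(k[:,0],[5,95]).round(4),"top z",np.percentile(k[:,2],95).round(4))
    if n=="wrist": cv2.imwrite("pics/wl.png",c["image"][:,:,::-1])
E
python3 g.py; python3 chk.py a3 2>/dev/null
```

```text
tcp in machine [ 0.0003 -0.1093  0.1833] -7.65 clock 11.82 force [-0.5 -0.2  0.5]
wrist head 1202 med [ 0.0003 -0.0533  0.1059] lo [-0.012 -0.07   0.095] hi [ 0.013 -0.037  0.111]
wrist y -0.2 41 x [-0.0045  0.0065] top z 0.0521
wrist y -0.18 92 x [-0.0056  0.0075] top z 0.0586
wrist y -0.16 98 x [-0.0054  0.0072] top z 0.0655
wrist y -0.14 493 x [-0.0191  0.0197] top z 0.0754
wrist y -0.12 127 x [-0.005   0.0077] top z 0.0786
wrist y -0.1 147 x [-0.0058  0.0073] top z 0.0858
wrist y -0.08 162 x [-0.0055  0.007 ] top z 0.0924
top head 11 med [ 0.0027 -0.0739  0.0997] lo [-0.008 -0.075  0.077] hi [ 0.013 -0.068  0.102]
top y -0.2 20 x [-0.0067  0.0046] top z 0.0538
top y -0.18 24 x [-0.0061  0.0051] top z 0.061
top y -0.16 29 x [-0.007   0.0061] top z 0.0673
top y -0.14 45 x [-0.0171  0.0166] top z 0.0756
top y -0.12 28 x [-0.0065  0.0054] top z 0.0798
top y -0.1 27 x [-0.0065  0.0064] top z 0.0872
top y -0.08 8 x [-0.0059  0.0031] top z 0.094
scene head 104 med [ 0.01   -0.0549  0.1042] lo [-0.01  -0.07   0.081] hi [ 0.017 -0.041  0.114]
tcp in machine [-1.000e-04 -1.087e-01  1.828e-01] -7.55 [ 0.9 -0.2 -0.2] 0.05 0.0 clock 11.9667
```

View pics/a3.png

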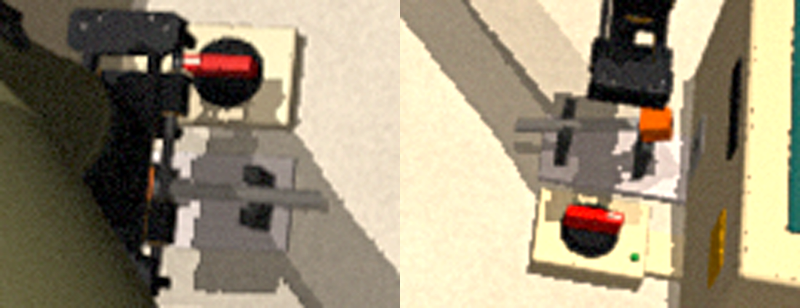

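As planned: head at (655,125) in the right half, resting on the front saddle; shank in the rear notch. Measured slope is about 18.7°. Next I grip mid-shank.

Emit:
play_rows(
  dp=[
    [-0.03, 0, 0.2],
    [0, 0, 0.3],
    [0, 0, 0.3],
    [0, 0, 0.3],
    [0, 0, 0.17],
    [0, 0, 0],
    [0, 0, 0],
    [0, 0, 0],
    [0, 0, 0],
    [0, 0, 0],
    [0, 0, 0],
    [0, 0, 0],
    [0, 0, 0],
    [0, 0, 0],
  ],
  roll=[0, 0, 0, 0, 0, 0, 0, 0, 0, 0, 0, 0, 0, 0],
  gripper=[50, 50, 50, 50, 50, 50, 50, 8, 8, 8, 8, 8, 8, 8],
  squeeze=10,
)

```text
clock: 13.23
tcp_pos: [0.4848, 0.3025, 0.0566]
eef_rot: [0.753, 0.658, 0.0, 0.0]
ft_force: [1.7, -0.6, 0.3]
opening: 0.0139
grasp_force: 10.0
```

```bash
python3 - <<'E'
from h import *
W,H=cloud(dict(np.load("w1.npz"))); M=mfr(W.reshape(-1,3))
k=M[(abs(M[:,0])<.02)&(M[:,1]>-.045)&(M[:,1]<.02)&(M[:,2]>.03)&(M[:,2]<.12)]
for z in (.035,.045,.055,.065,.075,.085,.095,.105):
    q=k[abs(k[:,2]-z)<.005]
    if len(q): print(z,len(q),np.median(q[:,1]).round(4))
o,p,R,ya=tool(); print(mfr(p).round(4),ya,o["opening"],o["grasp_force"],o["ft_force"].round(1))
E
```

```text
0.035 8 -0.0033
0.045 7 -0.0033
0.055 9 -0.0033
0.065 10 -0.0033
0.075 11 -0.0033
0.085 59 -0.002
0.095 14 -0.0003
0.105 14 -0.0003
[[ 0.0006 -0.1125  0.0566]] -7.638959802442873 0.013894680903607452 10.000374019145966 [ 1.7 -0.6  0.3]
```

Emit:
play_rows(
  dp=[
    [0, 0, -0.06],
    [0, 0, -0.07],
    [0.05, 0, 0],
    [0.06, 0, 0],
    [0.05, 0, 0],
    [0, 0, 0.05],
    [0, 0, 0.05],
    [0, 0, 0.05],
    [0, 0, 0.05],
    [0, 0, 0.04],
    [0, 0, 0.03],
    [0, 0, 0],
    [0, 0, 0],
  ],
  roll=[0, 0, 0, 0, 0, 0, 0, 0, 0, 0, 0, 0, 0],
  gripper=[8, 8, 8, 8, 8, 8, 8, 8, 8, 8, 8, 8, 8],
)

```text
clock: 14.32
tcp_pos: [0.4868, 0.3184, 0.043]
eef_rot: [0.753, 0.658, 0.0, -0.0]
ft_force: [-1.2, -0.2, 5.4]
opening: 0.0136
grasp_force: 10.0
```

```bash
python3 g.py; python3 chk.py a4 2>/dev/null
```

```text
tcp in machine [ 0.0004 -0.0965  0.043 ] -7.65 clock 14.32 force [-1.2 -0.2  5.4]
wrist head 3715 med [ 0.0005 -0.034   0.0738] lo [-0.012 -0.06   0.072] hi [ 0.013 -0.019  0.114]
wrist y -0.14 276 x [-0.0135  0.0153] top z 0.0596
wrist y -0.12 316 x [-0.0049  0.0067] top z 0.0673
wrist y -0.1 586 x [-0.0107  0.0123] top z 0.1019
wrist y -0.08 927 x [-0.0142  0.0157] top z 0.0848
top y -0.18 24 x [-0.0063  0.0039] top z 0.0685
top y -0.16 30 x [-0.0115  0.0109] top z 0.0695
top y -0.14 44 x [-0.017   0.0169] top z 0.0755
top y -0.12 21 x [-0.0058  0.0042] top z 0.0671
top y -0.1 7 x [-0.0023  0.0055] top z 0.0679
scene head 102 med [ 0.0088 -0.0319  0.0732] lo [-0.011 -0.048  0.051] hi [ 0.017 -0.018  0.081]
tcp in machine [ 0.0004 -0.0965  0.043 ] -7.65 [-1.8 -0.   5.3] 0.0136 10.000550597906113 clock 14.4667
```

View pics/a4.png

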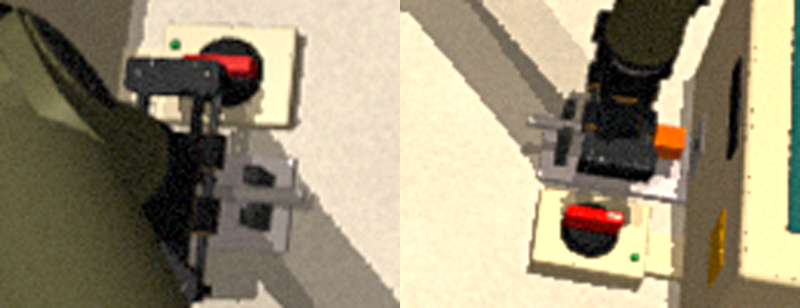

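Right half: the guide lies level with its head at (670,142), in front of the stop at (698,135), about 15 mm short. I push it home with the grip, which limits the force by slipping.

Emit:
play_rows(
  dp=[
    [0.04, 0, -0.01],
    [0.04, 0, 0],
    [0.03, 0, 0],
    [0.02, 0, 0],
    [0.01, 0, 0],
    [0.01, 0, 0],
    [0.01, 0, 0],
    [0.01, 0, 0],
    [0, 0, 0],
    [0, 0, 0],
  ],
  roll=[0, 0, 0, 0, 0, 0, 0, 0, 0, 0],
  gripper=[8, 8, 8, 8, 8, 8, 8, 8, 8, 8],
)

```text
clock: 15.4
tcp_pos: [0.4888, 0.3327, 0.0431]
eef_rot: [0.753, 0.658, -0.002, 0.001]
ft_force: [-2.4, -6.4, 4.0]
opening: 0.0135
grasp_force: 10.0
```

```bash
python3 g.py | egrep "tcp|head"
```

```text
tcp in machine [ 0.0005 -0.082   0.0431] -7.71 clock 15.4 force [-2.4 -6.4  4. ]
wrist head 3667 med [ 0.0007 -0.0194  0.0738] lo [-0.012 -0.046  0.073] hi [ 0.013 -0.005  0.12 ]
scene head 106 med [ 0.0088 -0.0186  0.0725] lo [-0.011 -0.073  0.051] hi [ 0.038 -0.004  0.125]
```

Contact at 6.4 N, with the head end at the stop face (y about -4 mm). I release it, lift and move over the knob.

Emit:
play_rows(
  dp=[
    [-0.01, 0, 0],
    [0, 0, 0],
    [0, 0, 0],
    [0, 0, 0],
    [0, 0, 0],
    [0, 0, -0.2],
    [0, 0, -0.3],
    [0, 0, -0.3],
    [0, 0, -0.3],
    [0, 0, -0.1],
    [-0.1, 0.3, 0],
    [-0.1, 0.3, 0],
    [-0.1, 0.3, 0],
    [-0.02, 0.22, 0],
    [0, 0, 0],
    [0, 0, 0],
    [0, 0, 0],
  ],
  roll=[0, 0, 0, 0, 0, 0, 0, 0, 0, 0, 0, 0, 0, 0, 0, 0, 0],
  gripper=[18, 25, 40, 40, 40, 40, 40, 40, 40, 40, 40, 40, 40, 40, 40, 40, 40],
)

```text
clock: 16.97
tcp_pos: [0.5946, 0.2885, 0.1626]
eef_rot: [0.752, 0.659, -0.001, -0.001]
ft_force: [-0.8, 1.3, -0.5]
opening: 0.0399
grasp_force: 0.0
```

```bash
cat > k.py <<'E'
from h import *
for n in ("wrist","scene","top"):
    c=optics.capture(n); W,H=cloud(c); M=mfr(W.reshape(-1,3)).reshape(W.shape)
    m=((H[...,0]<4)|(H[...,0]>174))&(H[...,1]>130)&box(M,[.07,-.15,.066],[.155,-.06,.082])
    if m.sum()>5: print(n,"knob",m.sum(),[np.round(q,1) for q in cv2.minAreaRect((M[m][:,:2]*1000).astype(np.float32))])
E
python3 k.py; python3 g.py | egrep "tcp|head|wrist"; python3 -c "
from h import *
delta([*w(.1125,-.115),.053],YA)"
```

```text
wrist knob 351 [array([ 111.5, -104.8]), array([13.2, 56.9]), np.float64(1.3)]
scene knob 53 [array([ 117.6, -107.2]), array([55.2, 11.4]), np.float64(85.6)]
top knob 74 [array([ 109.8, -120.6]), array([38.3, 14.6]), np.float64(88.8)]
tcp in machine [ 0.111  -0.1113  0.1633] -7.51 clock 17.12 force [-0.4 -0.   0.3]
wrist head 1427 med [ 0.0047 -0.0191  0.0736] lo [-0.011 -0.034  0.057] hi [ 0.015 -0.005  0.075]
wrist y -0.16 27 x [-0.0034  0.0069] top z 0.0672
wrist y -0.14 611 x [-0.0191  0.0193] top z 0.0754
wrist y -0.12 165 x [-0.0037  0.0077] top z 0.0674
wrist y -0.1 170 x [-0.0036  0.0079] top z 0.0672
wrist y -0.08 186 x [-0.0032  0.0077] top z 0.0672
scene head 108 med [ 0.0096 -0.0203  0.0724] lo [-0.011 -0.034  0.052] hi [ 0.016 -0.004  0.079]
clock 17.27 tcp [0.595  0.2884 0.1636] yang -7.56 tool dp(units) [-0.032  0.008  1.106] ('roll', np.float64(0.003)) q [-0.64  0.38  0.19  1.51 -0.07  1.27 -0.57]
```

The guide stayed home: level, with head y from -35 to -4 mm. Now I descend on the knob and grip its bar.

Emit:
play_rows(
  dp=[
    [-0.03, 0.01, 0.2],
    [0, 0, 0.3],
    [0, 0, 0.3],
    [0, 0, 0.2],
    [0, 0, 0.1],
    [0, 0, 0],
    [0, 0, 0],
    [0, 0, 0],
    [0, 0, 0],
    [0, 0, 0],
    [0, 0, 0],
    [0, 0, 0],
  ],
  roll=[0, 0, 0, 0, 0, 0, 0, 0, 0, 0, 0, 0],
  gripper=[40, 40, 40, 40, 40, 40, 8, 8, 8, 8, 8, 8],
  squeeze=40,
)

```text
clock: 18.27
tcp_pos: [0.594, 0.2855, 0.0546]
eef_rot: [0.752, 0.659, -0.001, -0.002]
ft_force: [-7.1, 0.0, 7.9]
opening: 0.0135
grasp_force: 40.0
```

```bash
python3 g.py | egrep "tcp"; python3 -c "
from h import *
o=manip.get_obs();print(o['opening'],o['grasp_force'],o['torque'])"
```

```text
tcp in machine [ 0.1111 -0.1148  0.0546] -7.59 clock 18.27 force [-7.1  0.   7.9]
0.01334074857519994 40.00164591008797 [-0.23878026  1.72417953  0.02396918]
```

Emit:
play_rows(
  dp=[
    [0, -0.01, 0],
    [0, -0.01, 0],
    [0, -0.01, 0],
    [0, -0.01, 0],
    [0, -0.01, 0],
    [0, -0.01, 0],
    [0, 0, 0],
  ],
  roll=[0, 0.2, 0.2, 0.2, 0.2, 0.2, 0],
  gripper=[8, 8, 8, 8, 8, 8, 8],
)

```text
clock: 19.0
tcp_pos: [0.5896, 0.2873, 0.0547]
eef_rot: [0.898, 0.44, -0.0, -0.001]
ft_force: [-5.0, -0.6, 5.2]
opening: 0.0138
grasp_force: 40.1
```

```bash
cat > q.py <<'E'
from h import *
o,p,R,ya=tool(); t=mfr(p)[0]; phi=np.radians(YA-ya)
print("phi",np.degrees(phi).round(2),"tcp",t.round(4),"ideal",np.round([.112-.01*np.sin(phi),-.105-.01*np.cos(phi)],4),"F",o["ft_force"].round(1),"T",o["torque"].round(2),o["opening"],o["grasp_force"],"q7",o["qpos"][6],o["clock"])
E
python3 q.py
```

```text
phi 30.1 tcp [ 0.1065 -0.1136  0.0547] ideal [ 0.107  -0.1137] F [-5.  -0.6  5.2] T [-0.16  1.14  0.11] 0.0137898334350718 40.14580114278942 q7 -1.051035228396865 19.0
```

Emit:
play_rows(
  dp=[
    [0, -0.01, 0],
    [0, -0.01, 0],
    [0, -0.01, 0],
    [0, -0.01, 0],
    [0, -0.01, 0],
    [0, -0.01, 0],
    [0, -0.008, 0],
    [0, 0, 0],
    [0, 0, 0],
  ],
  roll=[0.2, 0.2, 0.2, 0.2, 0.2, 0.2, 0.15, 0, 0],
  gripper=[8, 8, 8, 8, 8, 8, 8, 8, 8],
)

```text
clock: 19.75
tcp_pos: [0.5863, 0.2925, 0.0547]
eef_rot: [0.994, 0.105, -0.0, -0.0]
ft_force: [-3.9, -0.6, 5.4]
opening: 0.0139
grasp_force: 40.4
```

```bash
python3 q.py
```

```text
phi 70.28 tcp [ 0.1025 -0.1089  0.0547] ideal [ 0.1026 -0.1084] F [-3.9 -0.6  5.4] T [-0.15  1.    0.51] 0.013874667908085073 40.371571336872876 q7 -1.7125087343933945 19.75
```

Moment jumped to 0.51 N·m against a 0.17 N·m spring, so the knob is on its stop. I press slightly further and hold.

Emit:
play_rows(
  dp=[
    [0, 0, 0],
    [0, 0, 0],
    [0, 0, 0],
    [0, 0, 0],
    [0, 0, 0],
    [0, 0, 0],
    [0, 0, 0],
    [0, 0, 0],
  ],
  roll=[0.03, 0, 0, 0, 0, 0, 0, 0],
  gripper=[8, 8, 8, 8, 8, 8, 8, 8],
)

```text
clock: 20.42
tcp_pos: [0.5863, 0.2926, 0.0547]
eef_rot: [0.995, 0.098, -0.0, -0.0]
ft_force: [-2.7, 0.5, 7.0]
opening: 0.014
grasp_force: 40.5
```

```bash
python3 q.py; python3 k.py
```

```text
phi 71.14 tcp [ 0.1025 -0.1089  0.0547] ideal [ 0.1025 -0.1082] F [-2.7  0.5  7. ] T [-0.15  1.07  0.69] 0.013978163216478132 40.54583100602031 q7 -1.726419136130906 20.4167
wrist knob 1305 [array([ 117.8, -102. ]), array([43.4, 29.7]), np.float64(40.6)]
scene knob 33 [array([ 127.2, -102.4]), array([30. , 19.3]), np.float64(19.5)]
top knob 6 [array([  88.2, -111.9]), array([19.4,  5.9]), np.float64(42.2)]
```

Emit:
play_rows(
  dp=[
    [0, 0.01, 0],
    [0, 0.01, 0],
    [0, 0.01, 0],
    [0, 0.01, 0],
    [0, 0.01, 0],
    [0, 0.01, 0],
    [0, 0.01, 0],
    [0, 0.01, 0],
    [0, 0.01, 0],
    [0, 0.01, 0],
    [0, 0.01, 0],
    [0, 0.01, 0],
    [0, 0, 0],
    [0, 0, 0],
    [0, 0, 0],
    [0, 0, 0],
    [0, 0, 0],
    [0, 0, 0],
    [0, 0, 0],
    [0, 0, 0],
  ],
  roll=[-0.2, -0.2, -0.2, -0.2, -0.2, -0.2, -0.2, -0.2, -0.2, -0.2, -0.2, -0.18, 0, 0, 0, 0, 0, 0, 0, 0],
  gripper=[8, 8, 8, 8, 8, 8, 8, 8, 8, 8, 8, 8, 8, 8, 18, 30, 40, 40, 40, 40],
)

```text
clock: 22.23
tcp_pos: [0.5949, 0.2833, 0.0532]
eef_rot: [0.753, 0.658, -0.0, 0.0]
ft_force: [0.8, -0.7, -0.2]
opening: 0.038
grasp_force: 0.0
```

```bash
python3 q.py
```

```text
phi 0.02 tcp [ 0.1122 -0.1169  0.0532] ideal [ 0.112 -0.115] F [ 0.8 -0.7 -0.2] T [-0.11  0.07  0.01] 0.03798952124219996 0.0 q7 -0.553873793766386 22.2333
```

Released. I lift clear and check everything.

Emit:
play_rows(
  dp=[
    [0, 0, -0.15],
    [0, 0, -0.3],
    [0, 0, -0.35],
    [0, 0, -0.35],
    [0, 0, -0.35],
    [0, 0, -0.35],
    [-0.3, 0, 0],
    [-0.35, 0, 0],
    [-0.35, 0, 0],
    [-0.3, 0, 0],
    [0, 0, 0],
    [0, 0, 0],
    [0, 0, 0],
    [0, 0, 0],
  ],
  roll=[0, 0, 0, 0, 0, 0, 0, 0, 0, 0, 0, 0, 0, 0],
  gripper=[40, 40, 40, 40, 40, 40, 40, 40, 40, 40, 40, 40, 40, 40],
)

```text
clock: 23.4
tcp_pos: [0.5772, 0.1567, 0.2382]
eef_rot: [0.752, 0.659, 0.0, -0.0]
ft_force: [-0.2, 0.3, -0.5]
opening: 0.0397
grasp_force: 0.0
```

```bash
python3 k.py; python3 g.py | egrep "tcp|head|top"; python3 - <<'E'
from h import *
A=optics.capture("wrist")["image"];B=optics.capture("scene")["image"]
I=np.clip(np.hstack([A,B]).astype(float)*1.6,0,255).astype(np.uint8); cv2.imwrite("pics/fin.png",cv2.resize(I,(800,300))[:,:,::-1])
E
```

```text
wrist knob 492 [array([ 110.9, -107. ]), array([56.8, 12.9]), np.float64(89.8)]
scene knob 75 [array([ 112.5, -106.6]), array([18. , 54.8]), np.float64(3.6)]
tcp in machine [ 0.1116 -0.2451  0.2381] -7.51 clock 23.55 force [-0.1 -0.4 -0.1]
wrist y -0.16 129 x [-0.0037  0.0076] top z 0.0676
wrist y -0.14 306 x [-0.0184  0.0184] top z 0.0759
wrist y -0.12 142 x [-0.004   0.0075] top z 0.0673
wrist y -0.1 151 x [-0.0043  0.0077] top z 0.0677
wrist y -0.08 159 x [-0.0042  0.0076] top z 0.0674
top head 152 med [-0.0024 -0.0239  0.0729] lo [-0.014 -0.038  0.051] hi [ 0.012 -0.008  0.077]
top y -0.08 20 x [-0.0055  0.0053] top z 0.0683
scene head 109 med [ 0.0096 -0.0195  0.0724] lo [-0.012 -0.034  0.049] hi [ 0.017 -0.005  0.079]
```

View pics/fin.png

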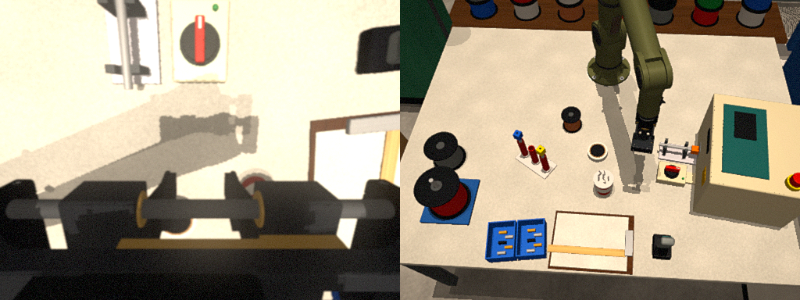

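Left half: the bar is back at rest at (200,38), and the shank is in the saddles at (122,50). Right half: the blue and yellow guides and the loose objects haven't moved. One last check that the guide is fully home, using its free end, which should be at -170 mm from the stop.

```bash
python3 - <<'E'
from h import *
for n in ("wrist","wrist","scene"):
    c=optics.capture(n); W,H=cloud(c); M=mfr(W.reshape(-1,3)).reshape(W.shape)
    k=M[box(M,[-.004,-.2,.058],[.008,-.152,.072])]; s=M[box(M,[-.024,-.17,.07],[.024,-.12,.08])]
    f=M[box(M,[-.024,-.07,.07],[.024,-.04,.08])&(H[...,1]<90)]; hd=M[box(M,[-.013,-.06,.071],[.014,.003,.078])&(H[...,1]>140)]
    print(n,"tip y",k[:,1].min().round(4),np.percentile(k[:,1],5).round(4),"rear saddle mid",((s[:,1].min()+s[:,1].max())/2).round(4), "head",hd[:,1].min().round(4) if len(hd) else "",hd[:,1].max().round(4) if len(hd) else "")
E
```

```text
wrist tip y -0.1731 -0.173 rear saddle mid -0.1451 head  
wrist tip y -0.1732 -0.1725 rear saddle mid -0.1451 head  
scene tip y -0.1711 -0.1705 rear saddle mid -0.1494 head -0.0353 -0.0041
```

```bash
python3 -c "
from workcell import job
print(job.finish_job())"
```

```text
the job is handed in; nothing more can be done
None
```

The job is handed in: the orange guide lies in the cradle with its head against the stop, the knob was held at its stop for over half a second and is back at rest, and everything else stayed where it stood (about 24 of the 72 s used; no verdict was returned).

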